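Stand the router template in the dowel rack

TASK

The plywood template with the window is lying back on the dark rest bar in front of the dowel rack. Get its foot edge fully down into the empty front slot and tip the template up, so that it stays standing on edge in that slot, square to it and leaning back on the dowels. Leave the two boards stored behind it where they stand.

Things in the scene. Friction and masses are not known exactly. Their poses are not given: they have to be found in the camera images.
- template: Plywood board with a 60x80 mm window, 140 wide (y), 200 tall (z), 12 thick (x). Origin: middle of its foot edge, mid-thickness; z runs foot to top, x out of its upper face (the one to lean on the dowels). At the start it slopes 30 deg above level: foot on the rack's board 22-50 mm before the slot's middle, underside on the rest bar, top edge hanging about 70 mm past the bar.
- template_top (a point): The middle of the template's top edge, 200 mm along its z from the foot; axes as the template's.
- rack: Fixed board 345 (x) x 200 (y) x 20 mm, from x=-195 to 150, with grooves along y at x=0, 50, 100, each 26 wide, 12 deep. Just behind (+x of) each groove two dowels, 12 mm thick, at y=-45 and 45, 128 mm high above the board, tilted back (to +x) 10 deg. Origin: on the table under the front groove's middle. x: from rest bar to slots, the way to slide and tip; z up.
- front_slot (a point): Middle of the floor of the front groove (the empty slot), 8 mm above the table, axes as the rack's. The groove mouth is 12 mm higher, its walls at x = -13 and +13 mm.
- rest: Fixed dark wooden rest bar across the rack's board, 160 mm long (y), round top of 10 mm radius. Origin: under its middle, on the rack's board (20 mm above the table); x, y as the rack's. The upright below the round is 16 mm thick.
- rest_top (a point): Top of the rest bar's middle, about 61 mm above the rack's board.
- stored_a: Plain plywood board 150 x 170 x 12 mm standing loose in the middle slot, leaning 10 degrees back on its dowels. Origin: middle of its foot edge; z up the board, x its thickness.
- stored_b: Plain brown board 160 x 150 x 12 mm standing loose in the rear slot, leaning 10 degrees back. Origin and axes as stored_a.
There are look-alikes about, which are no part of the job. What is shaped like the stored_b but purple or turquoise is not meant.

How it is judged (in metres and radians):
At the end, for the whole second after the job is handed in: Template foot on the front slot's floor (x within 12 mm of the slot middle, y within 50 mm, under 6 mm high), within 0.40 rad of upright, top leaning towards the dowels, square to the slot within 0.15 rad, at rest; both stored boards still standing in their slots (x of template in the frame of front_slot between -0.012 and 0.012 m and y of template in the frame of front_slot between -0.05 and 0.05 m and z of template in the frame of front_slot below 0.006 m and angle between each of template, stored_a, stored_b's own z axis and vertical below 0.4 rad and angle between the y axis of template and the y axis of rack, either way round below 0.15 rad and x of template_top in the frame of front_slot above 0.005 m and linear speed of template below 0.02 m/s and z of each of stored_a, stored_b in the frame of rack below 0.015 m); the robot touches nothing.
It fails at once if a stored board is knocked out of place (its foot moved more than 30 mm, or tilted more than 0.6 rad) (distance of any of stored_a, stored_b from where it was at the start of the episode above 0.03 m or angle between any of stored_a, stored_b's own z axis and vertical above 0.6 rad).
It also fails if it takes over 38 s, if anything falls off the work surface, if the arm or the gripper's body presses on something with over 40 N, if the wrist force passes 120 N, or if a joint passes its speed limit or range.

ROBOT

A 6-joint arm with a two-finger parallel gripper is mounted at the origin on the work surface. World frame = base frame: x ahead of the robot, y to its left, z up, the work surface at z = 0. Lengths are in mm, angles in rad, forces in N, time in s.
With the tool pointing down it reaches from about 225 to 725 mm from the base axis. Payload 3.1 kg.
Tool frame: the origin (TCP) lies midway between the tips of the shut fingers; the grasp point (between the pads) lies 19 mm behind it; z points along the fingers, y is the line along which they close (so a half turn about z gives the same grasp; the last joint's range is limited). The gripper opens to 85 mm and grips with 20 to 120 N. Pads are 22 mm wide; open, the fingers measure 114 mm over their backs; the gripper's body (76 mm by 85 mm) begins 54 mm behind the grasp point. The pads swing forward as they close: fully open they stand 13 mm farther back than shut.
Start: joints at [1.04, 0.048, 0.099, 1.622, 0, 1.443], TCP at [205.804, 482.972, 231.312] pointing down, gripper open.
Joint ranges: [-2.91, 2.91], [-0.99, 1.94], [-1.21, 1.42], [-2.12, 2.29], [-1.49, 1.47], [-3.14, 3.14]. Speed limits (rad/s): [2.79, 2.79, 3.14, 3.14, 3.14, 3.14].

INTERFACE

Orientations are given as a unit quaternion [x, y, z, w].
In Python, from cell import bot gives the robot as it stands. Calls block until the motion is done:
- bot.move_pose(position, orientation): joint-space move of the TCP to a pose.
- bot.move_linear(position, rotation=None, speed=150): straight line of the TCP; rotation=None keeps the orientation; speed is the mean speed in mm/s.
- bot.set_joints(angles): joint-space move.
- bot.set_gripper(opening): finger opening in mm; the grip force is fixed at half the most; returns when the fingers have stopped.
- bot.dwell(seconds).
- bot.ik(position, orientation): joint angles nearest the present ones, or None.
- bot.get_obs(): the state.
- bot.camera(name): name is "scene" or "top"; returns the picture (400x640x3 uint8, red, green, blue); there is no depth.
- bot.camera_params(name): a dict with "fx", "fy", "cx", "cy" (pixels), "world_from_camera" (4x4, takes a point from camera to world coordinates). Camera axes: x right, y down, z forward; pixel columns grow to the right and rows downward; lengths in mm; the calibration is good to about 2 mm. A picture is of the moment at which its call begins. camera_params takes no time and is no camera call.
A pose or a line that the arm cannot do raises bot.IKError and nothing moves.
- bot.job_done(): hands the job in; it is judged then, once.
Trained networks look in the newest picture that a camera, given by its name, has taken for a name from the list of things; names that differ only in an ending like _2 or _b are one class to them, and where a whole thing is asked for, a point or a joint stands for the part that bears it (a point fixed in the world has none). Each returns a list of dicts, best first, with "p" (0 to 1); they miss things now and then, are a little off and sometimes report something else, mostly with a low value. They report only what shows in the picture. A call takes as long as a camera call. They do not tell look-alikes from the thing itself.
- bot.cut_out(camera, target): "pixels" (400x640 bool, what is visible of it) and "centre" ([column, row] in pixels, amid what is visible of it).
The state is a dict: "t": time; "qpos": joint angles; "qvel": joint speeds; "effort": joint torques, N m; "position": TCP position; "ee_rot": TCP orientation; "ft_force": force on the tool from outside, world axes, zero at the start; "torque": the same for the moment, N m; "opening": finger opening in mm; "finger_force": force on a finger pad.
Only numpy, scipy, OpenCV 4.12 (cv2) and the standard library are available. Lean on these libraries where they do the work, as an engineer would, in place of code of your own. Each camera call takes 0.05 s, during which the arm holds its last target. There are 200 camera calls.

## Working session

There is one attempt and no reset: what is moved stays moved. The work goes in short steps, each a Python script; the robot and the scene stay as the last script left them, time stands still between calls to the robot, and variables do not carry over. Pictures are saved under pics/ and viewed, at most 10 in all, crops included, and the job is handed in when it is done.

```bash
ls; mkdir -p pics; cat > h.py <<'E'
from cell import bot
import numpy as np, cv2
def proj(cam,P):
    c=bot.camera_params(cam);M=np.linalg.inv(np.array(c["world_from_camera"]))
    P=np.atleast_2d(P);q=P@M[:3,:3].T+M[:3,3]
    return np.c_[c["fx"]*q[:,0]/q[:,2]+c["cx"],c["fy"]*q[:,1]/q[:,2]+c["cy"]]
def unproj(cam,uv,z):
    c=bot.camera_params(cam);W=np.array(c["world_from_camera"])
    d=W[:3,:3]@np.array([(uv[0]-c["cx"])/c["fx"],(uv[1]-c["cy"])/c["fy"],1])
    o=W[:3,3];return o+d*(z-o[2])/d[2]
E
python3 - <<'E'
from h import *
ims=[]
for c in("scene","top"):
    im=bot.camera(c);cv2.imwrite(f"pics/{c}0.png",im[:,:,::-1])
    p=bot.camera_params(c);print(c,p["fx"],np.round(p["world_from_camera"],3).tolist())
    for n in("template","rack","rest","stored_a","stored_b"):
        for r in bot.cut_out(c,n):
            m=r["pixels"].astype(np.uint8);cs,_=cv2.findContours(m,0,2)
            k=max(cs,key=cv2.contourArea);print(n,round(r["p"],2),np.round(r["centre"]),int(m.sum()),cv2.boxPoints(cv2.minAreaRect(k)).round().tolist())
            if r["p"]>.5: np.save(f"pics/{c}_{n}_{int(r['centre'][0])}.npy",m)
print(bot.get_obs()["t"], bot.get_obs()["ee_rot"])
E
```

```text
pics
scene 509.6449232140601 [[0.825, 0.33, -0.459, 990.731], [0.566, -0.487, 0.665, -825.706], [-0.004, -0.808, -0.589, 761.653], [0.0, 0.0, 0.0, 1.0]]
template 0.67 [343. 211.] 1778 [[294.0, 206.0], [304.0, 182.0], [394.0, 219.0], [384.0, 244.0]]
rack 0.78 [368. 210.] 4759 [[285.0, 230.0], [373.0, 131.0], [437.0, 188.0], [349.0, 287.0]]
rest 0.63 [335. 233.] 1077 [[297.0, 230.0], [304.0, 209.0], [369.0, 230.0], [362.0, 251.0]]
stored_a 0.93 [384. 158.] 3325 [[348.0, 191.0], [362.0, 121.0], [419.0, 132.0], [405.0, 203.0]]
stored_a 0.78 [315. 151.] 1868 [[278.0, 145.0], [341.0, 127.0], [351.0, 163.0], [288.0, 181.0]]
stored_a 0.65 [267. 315.] 5543 [[218.0, 287.0], [307.0, 275.0], [316.0, 339.0], [227.0, 352.0]]
stored_a 0.56 [416. 157.] 911 [[371.0, 122.0], [410.0, 101.0], [451.0, 177.0], [411.0, 198.0]]
stored_b 0.93 [384. 158.] 3325 [[348.0, 191.0], [362.0, 121.0], [419.0, 132.0], [405.0, 203.0]]
stored_b 0.78 [315. 151.] 1868 [[278.0, 145.0], [341.0, 127.0], [351.0, 163.0], [288.0, 181.0]]
stored_b 0.65 [267. 315.] 5543 [[218.0, 287.0], [307.0, 275.0], [316.0, 339.0], [227.0, 352.
[... 658 characters left out ...]
0, 203.0], [203.0, 121.0], [240.0, 124.0], [234.0, 206.0]]
stored_a 0.66 [417. 178.] 3750 [[373.0, 176.0], [415.0, 134.0], [460.0, 180.0], [419.0, 221.0]]
stored_a 0.61 [192. 161.] 1492 [[170.0, 121.0], [201.0, 117.0], [210.0, 202.0], [179.0, 205.0]]
stored_b 0.95 [199. 276.] 4549 [[152.0, 289.0], [190.0, 228.0], [245.0, 262.0], [208.0, 323.0]]
stored_b 0.75 [215. 166.] 2465 [[197.0, 203.0], [203.0, 121.0], [240.0, 124.0], [234.0, 206.0]]
stored_b 0.66 [417. 178.] 3750 [[373.0, 176.0], [415.0, 134.0], [460.0, 180.0], [419.0, 221.0]]
stored_b 0.61 [192. 161.] 1492 [[170.0, 121.0], [201.0, 117.0], [210.0, 202.0], [179.0, 205.0]]
0.6 [2.00041505e-01 9.79787423e-01 2.83625956e-05 2.86180991e-05]
```

View pics/scene0.png

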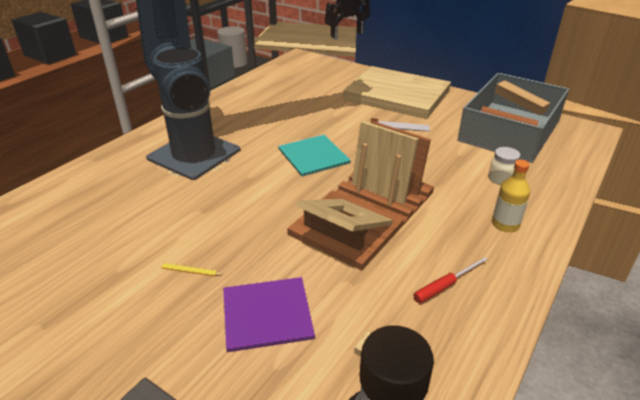

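View pics/top0.png

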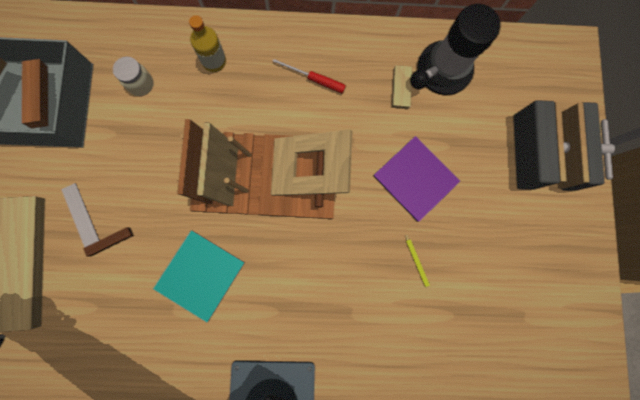

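Top view: the template with its window is at (312,163), the rack at (262,175), and stored boards at (215,166) and (190,161). Candidates for a board are purple (417,178) and turquoise (199,276), which lie flat and are look-alikes. The brown board at (190,161) standing in the rack's rear slot fits stored_b, and only the piece at (312,163) has a window. I'll confirm in enlarged crops.

```bash
python3 - <<'E'
import cv2
a=cv2.imread("pics/top0.png")[110:230,165:365];cv2.imwrite("pics/topc.png",cv2.resize(a,None,fx=4,fy=4,interpolation=2))
a=cv2.imread("pics/scene0.png")[110:270,280:440];cv2.imwrite("pics/scenec.png",cv2.resize(a,None,fx=3.75,fy=3.75,interpolation=2))
E
```

```text
(no output)
```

View pics/topc.png

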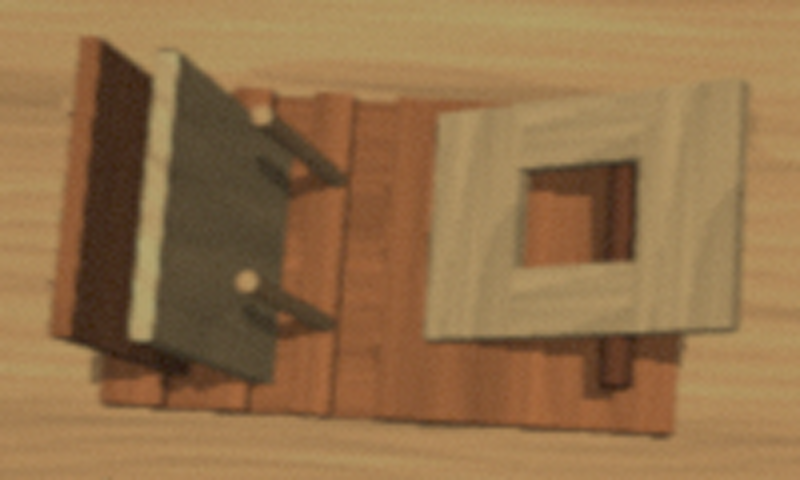

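View pics/scenec.png

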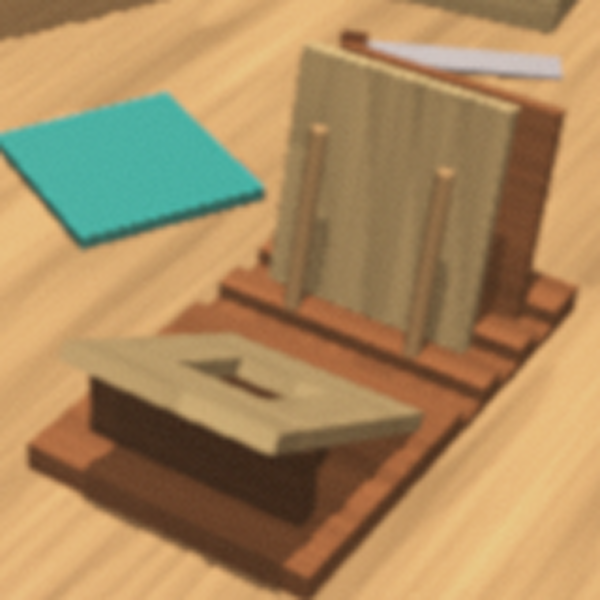

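The crops confirm it: the window board lies on the dark bar (top crop (585,210)), its foot is by the empty front groove (crop ~(380,250)), and plain and brown boards stand behind. Next I'll fit the poses from the corners.

```bash
cat > fit.py <<'E'
from h import *
from scipy.optimize import least_squares
from scipy.spatial.transform import Rotation as Ro
T=lambda c,r:("top",(c+.5)/4-.5+165,(r+.5)/4-.5+110)
S=lambda c,r:("scene",(c+.5)/3.75-.5+280,(r+.5)/3.75-.5+110)
def res(obs,P):
    return np.concatenate([(proj(o[0],p)[0]-o[1:])for o,p in zip(obs,P)])
robs=[(T(670,433),(-195,100,20)),(T(102,403),(150,100,20)),(S(30,450),(-195,100,20)),(S(306,572),(-195,-100,20)),(S(575,290),(150,-100,20)),
 (T(262,113),(41,-45,147)),(T(247,280),(41,45,147)),(S(319,128),(41,45,147)),(S(446,172),(41,-45,147))]
def RT(p,P): return Ro.from_euler("z",p[2]).apply(P)+[p[0],p[1],0]
f=least_squares(lambda p:res([o for o,_ in robs],RT(p,[P for _,P in robs])),[500,-150,1.57],x_scale=[100,100,1],loss="soft_l1")
rk=f.x
# template: foot pos (rack frame x,y,z), yaw, slope, in rack frame; upper face corners
tobs=[(T(438,113),(6,-70,0)),(T(427,338),(6,70,0)),(T(746,82),(6,-70,200)),(T(738,329),(6,70,200)),
 (S(62,345),(6,70,200)),(S(275,438),(6,-70,200)),(S(422,410),(6,-70,0)),(S(235,332),(6,70,0)),(S(277,455),(-6,-70,200))]
def tR(yaw,sl): return Ro.from_euler("z",rk[2]+yaw)*Ro.from_matrix(np.array([[np.sin(sl),0,-np.cos(sl)],[0,1,0],[np.cos(sl),0,np.sin(sl)]]))
def TT(p,P): return tR(p[3],p[4]).apply(P)+RT(rk,p[:3])
g=least_squares(lambda p:res([o for o,_ in tobs],TT(p,[P for _,P in tobs])),[-36,0,25,0,.52],x_scale=[50,50,50,1,1],loss="soft_l1")
tp=g.x
if __name__=="__main__":
    print("rack",rk,np.round(f.fun,1));print("tmpl",tp,np.round(g.fun,1))
    print("foot",TT(tp,[0,0,0]),"top",TT(tp,[0,0,200]))
    for u in [(312-0,163)]:0
    for n,c,uv in [("cyl",0,(460,60)),("purple",0,(417,178))]: print(n,unproj("top",uv,0))
    np.save("fit.npy",np.r_[rk,tp])
E
python3 fit.py
```

```text
rack [536.62100025  60.51985758   1.54309777] [ 1.8  0.4 -0.1 -0.2 -0.7 -3.   0.9  0.6  1.6 -1.9  0.7  0.4  0.7  0.3
  0.6 -1.5  0.4 -1.6]
tmpl [-4.40040792e+01 -1.70658680e+01  2.43802607e+01  5.26583702e-03
  5.05512968e-01] [ 0.9  0.5 -0.1  0.6  0.  -0.6 -0.2  0.2  0.5 -0.4  0.9 -0.1  1.2 -0.
 -0.4 -0.5 -1.4  1.1]
foot [552.46162864  16.06001807  24.3802607 ] top [ 548.5365638  -158.88119147  121.23152333]
cyl [ 865.56308774 -461.32896495    0.        ]
purple [ 541.41727448 -341.55333734    0.        ]
```

Fit agrees with the given values (foot 44 mm before the slot, slope 29°, foot height 24 mm). Next I'll plan the carry and check IK.

```bash
cat > plan.py <<'E'
from fit import *
def tool(x,y,z,sl,flip,yaw=tp[3],d=18,back=0,ty=0):
    """TCP pose gripping the template d mm in from its top edge; template foot at rack (x,y), height z"""
    R=tR(yaw,sl).as_matrix();F=RT(rk,[x,y,z])
    zt=-R[:,2];yt=R[:,0]*flip;M=np.c_[np.cross(yt,zt),yt,zt]
    return F+R@[0,ty,200-d]+zt*(19-back),Ro.from_matrix(M).as_quat()
Y=tp[1]
W=dict(pre=(tp[0],Y,tp[2],.52),lift=(-44,Y,75,.52),mid=(-30,-12,80,1.1),up=(-5,-8,60,1.66),down=(-2,-8,11,1.66),lean=(-1,-8,9.5,1.75))
E
python3 - <<'E'
from plan import *
for fl in(1,-1):
    for b in(0,90):
        for k,w in W.items():
            p,q=tool(*w,fl,back=b);s=bot.ik(p,q);print(fl,b,k,p.round(),None if s is None else np.round(s,2))
E
```

```text
1 0 pre [ 549. -125.  105.] [-0.73  0.8   0.43  2.06  0.72 -1.05]
1 0 lift [ 549. -125.  156.] [-0.73  0.76  0.47  2.14  0.72 -1.05]
1 0 mid [546. -44. 225.] [-0.45  0.23  0.22  1.76  0.43 -0.47]
1 0 up [545.  70. 222.] [ 0.06  0.12  0.16  1.61 -0.09  0.08]
1 0 down [545.  73. 173.] [ 0.06  0.12  0.06  1.52 -0.09  0.08]
1 0 lean [545.  88. 170.] [ 0.14  0.16  0.08  1.53 -0.18  0.16]
1 90 pre [ 548. -203.  150.] [-0.82  0.92  0.72  2.26  0.66 -1.12]
1 90 lift [ 548. -203.  201.] None
1 90 mid [545. -85. 305.] [-0.51  0.31  0.47  1.97  0.41 -0.54]
1 90 up [545.  78. 312.] [ 0.07  0.17  0.39  1.8  -0.09  0.09]
1 90 down [545.  81. 263.] [ 0.08  0.14  0.26  1.7  -0.09  0.1 ]
1 90 lean [546. 104. 258.] [ 0.17  0.18  0.29  1.71 -0.18  0.19]
-1 0 pre [ 549. -125.  105.] [-0.73  0.8   0.43  2.06  0.72  2.09]
-1 0 lift [ 549. -125.  156.] [-0.73  0.76  0.47  2.14  0.72  2.09]
-1 0 mid [546. -44. 225.] [-0.45  0.23  0.22  1.76  0.43  2.67]
-1 0 up [545.  70. 222.] [ 0.06  0.12  0.16  1.61 -0.09 -3.06]
-1 0 down [545.  73. 173.] [ 0.06  0.12  0.06  1.52 -0.09 -3.06]
-1 0 lean [545.  88. 170.] [ 0.14  0.16  0.08  1.53 -0.18 -2.98]
-1 90 pre [ 548. -203.  150.] [-0.82  0.92  0.72  2.26  0.66  2.03]
-1 90 lift [ 548. -203.  201.] None
-1 90 mid [545. -85. 305.] [-0.51  0.31  0.47  1.97  0.41  2.6 ]
-1 90 up [545.  78. 312.] [ 0.07  0.17  0.39  1.8  -0.09 -3.05]
-1 90 down [545.  81. 263.] [ 0.08  0.14  0.26  1.7  -0.09 -3.04]
-1 90 lean [546. 104. 258.] [ 0.17  0.18  0.29  1.71 -0.18 -2.95]
```

```bash
python3 - <<'E'
from plan import *
bot.set_gripper(46)
bot.move_pose([380,-50,330],Ro.from_euler("xz",[np.pi,0]).as_quat() if 0 else tool(*W["up"],1)[1])
p,q=tool(*W["pre"],1,back=85);bot.move_pose(p,q)
p,q=tool(*W["pre"],1,back=30);bot.move_linear(p,q,speed=120)
o=bot.get_obs();print(o["t"],o["position"],p,np.round(o["qpos"],2),o["opening"],o["ft_force"])
a=bot.camera("scene")[90:290,230:490];b=bot.camera("top")[90:250,190:450]
r=lambda i,s:cv2.resize(i,s,interpolation=2)
cv2.imwrite("pics/pre.png",np.vstack([r(a,(416,320)),r(b,(416,256))])[:,:,::-1])
E
```

```text
Traceback (most recent call last):
  File "plan.py", line 1, in <module>
    from fit import *
  File "fit.py", line 18, in <module>
    g=least_squares(lambda p:res([o for o,_ in tobs],TT(p,[P for _,P in tobs])),[-36,0,25,0,.52],x_scale=[50,50,50,1,1],loss="soft_l1")
  File "fit.py", line 18, in <lambda>
    g=least_squares(lambda p:res([o for o,_ in tobs],TT(p,[P for _,P in tobs])),[-36,0,25,0,.52],x_scale=[50,50,50,1,1],loss="soft_l1")
                             ~~~^^^^^^^^^^^^^^^^^^^^^^^^^^^^^^^^^^^^^^^^^^^^^^^
  File "fit.py", line 7, in res
    return np.concatenate([(proj(o[0],p)[0]-o[1:])for o,p in zip(obs,P)])
                            ~~~~^^^^^^^^
  File "h.py", line 4, in proj
    c=bot.camera_params(cam);M=np.linalg.inv(np.array(c["world_from_camera"]))
ValueError: time passes only in moves, steps and waits
```

Too many calibration calls in the fit; I'll load the saved fit and cache the calibration.

```bash
python3 - <<'E'
s=open("plan.py").read().replace("from fit import *",'''from h import *
from scipy.spatial.transform import Rotation as Ro
_f=np.load("fit.npy");rk,tp=_f[:3],_f[3:]
def RT(p,P): return Ro.from_euler("z",p[2]).apply(P)+[p[0],p[1],0]
def tR(yaw,sl): return Ro.from_euler("z",rk[2]+yaw)*Ro.from_matrix(np.array([[np.sin(sl),0,-np.cos(sl)],[0,1,0],[np.cos(sl),0,np.sin(sl)]]))''')
open("plan.py","w").write(s)
s=open("h.py").read().replace("import numpy","import functools,numpy",1).replace("import functools,numpy as np, cv2","import functools, numpy as np, cv2\ncp=functools.cache(bot.camera_params)").replace("c=bot.camera_params(cam)","c=cp(cam)")
open("h.py","w").write(s)
E
python3 - <<'E'
from plan import *
bot.set_gripper(46)
bot.move_pose([380,-50,330],tool(*W["up"],1)[1])
p,q=tool(*W["pre"],1,back=85);bot.move_pose(p,q)
p,q=tool(*W["pre"],1,back=30);bot.move_linear(p,q,speed=120)
o=bot.get_obs();print(o["t"],o["position"],p,np.round(o["qpos"],2),o["opening"],o["ft_force"])
a=bot.camera("scene")[90:290,230:490];b=bot.camera("top")[90:250,190:450]
r=lambda i,s:cv2.resize(i,s,interpolation=2)
cv2.imwrite("pics/pre.png",np.vstack([r(a,(416,320)),r(b,(416,256))])[:,:,::-1])
E
```

```text
4.9417 [ 549.2329359  -150.82452957  122.27715811] [ 548.70470835 -151.38694288  120.2781273 ] [-0.76  0.83  0.52  2.12  0.7  -1.07] 46.09946294263229 [-0.8648574  -0.61025505 -0.11869627]
```

View pics/pre.png

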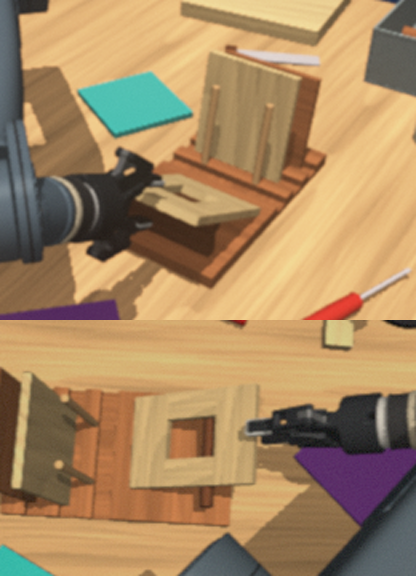

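Image: the fingers straddle the template's top edge near its middle (scene part (150,190), top part (250,430)), one above and one below. Grasp and lift.

```bash
python3 - <<'E'
from plan import *
p,q=tool(*W["pre"],1);bot.move_linear(p,q,speed=100)
bot.dwell(.2);o=bot.get_obs();print(o["t"],o["position"]-p,o["ft_force"])
bot.set_gripper(0)
o=bot.get_obs();print(o["t"],o["opening"],o["finger_force"],o["ft_force"])
p,q=tool(*W["lift"],1);bot.move_linear(p,q,speed=80)
p,q=tool(*W["mid"],1);bot.move_linear(p,q,speed=100)
p,q=tool(*W["up"],1);bot.move_linear(p,q,speed=100)
bot.dwell(.2);o=bot.get_obs();print(o["t"],o["opening"],o["finger_force"],o["ft_force"],o["position"]-p)
a=bot.camera("scene")[90:290,230:490];b=bot.camera("top")[90:250,150:410]
r=lambda i,s:cv2.resize(i,s,interpolation=2)
cv2.imwrite("pics/up.png",np.vstack([r(a,(442,340)),r(b,(416,256))[:, :416] if 0 else r(b,(442,256))])[:,:,::-1])
E
```

```text
5.6917 [ 0.20904554 -0.81396229  0.28875591] [-0.53011155 -0.10367265  0.12557248]
6.0917 11.058262592538837 59.40461754798889 [-0.52476221  0.45291284  3.51517733]
9.5833 11.647115872375062 59.07680332660675 [ 0.08786875  0.37771094 -3.052319  ] [ 0.08414237 -0.94338077  0.02897504]
```

View pics/up.png

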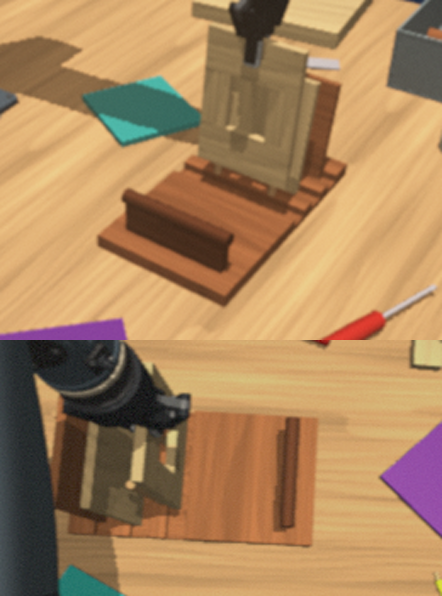

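Image: the template hangs upright and square over the front slot (scene part foot from (202,175) to (293,190)), and the stored boards are untouched. Lowering in steps with force checks.

```bash
python3 - <<'E'
from plan import *
ok=True
for z,x in((24,-2),(19,-2),(14,-2),(11,-2),(9,-1.5),(7.5,-1.5)):
    p,q=tool(x,-8,z,1.66,1);bot.move_linear(p,q,speed=60 if z>20 else 25)
    bot.dwell(.1);o=bot.get_obs();print(z,round(o["t"],1),o["ft_force"].round(1) if hasattr(o["ft_force"],"round") else o["ft_force"],np.round(o["position"]-p,1))
    if np.linalg.norm(np.array(o["ft_force"])-[.1,.4,-3])>8: print("contact");break
E
```

```text
24 10.5 [ 0.7  0.4 -1.7] [0.4 0.  0.6]
19 11.0 [-0.6  0.5 -2.5] [-0. -0. -0.]
14 11.4 [-0.4  0.5 -2.6] [-0.  -0.  -0.1]
11 11.8 [ 0.2  0.1 -2.7] [-0.  -0.  -0.1]
9 12.2 [0.4 0.2 0.4] [ 0.5 -0.   0.6]
7.5 12.5 [-0.8  0.2  5.6] [ 0.7 -0.   2. ]
contact
```

Contact came only at foot height ≈9 mm, the slot floor. Now I'll lean it back, release a little and retract.

```bash
python3 - <<'E'
from plan import *
p,q=tool(-1.5,-8,9.5,1.66,1);bot.move_linear(p,q,speed=30)
for s in(1.70,1.74,1.76):
    p,q=tool(-1,-8,9.7,s,1);bot.move_linear(p,q,speed=40);bot.dwell(.05)
    o=bot.get_obs();f=np.array(o["ft_force"]);print(s,f.round(1))
    if np.linalg.norm(f-[0,.4,-3])>8: break
bot.set_gripper(24);bot.dwell(.3)
Rm=Ro.from_quat(q).as_matrix();p2=p-Rm[:,2]*110
bot.move_linear(p2,q,speed=100)
bot.move_pose([380,-150,360],q);bot.dwell(.3)
print(bot.get_obs()["t"])
a=bot.camera("scene")[90:290,230:490];b=bot.camera("top")[90:250,150:410]
r=lambda i,s:cv2.resize(i,s,interpolation=2)
cv2.imwrite("pics/end.png",np.vstack([r(a,(442,340)),r(b,(416,256))if 0 else r(b,(442,256))])[:,:,::-1])
E
```

```text
1.7 [-0.  -1.2  0.2]
1.74 [-0.  -0.7  2.5]
1.76 [-0.  -2.5  3.2]
17.1417
```

View pics/end.png

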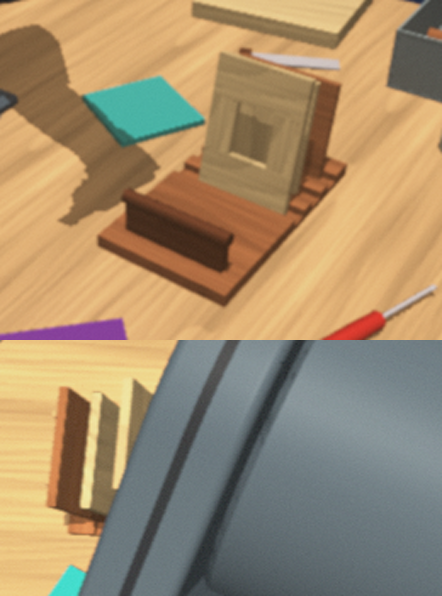

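Image: the template stands in the front slot, leaning back (scene part: foot line (200,180)–(290,212), top (218,52)–(320,85)); both stored boards stand. A quick numeric check of these pixels follows, then I'll hand in.

```bash
python3 - <<'E'
from plan import *
for sl in(1.72,1.77,1.82):
  for x in(-4,2):
    P=tR(tp[3],sl).apply([(-6,70,12),(-6,-70,12),(-6,70,200),(-6,-70,200)])+RT(rk,[x,-8,8.5])
    print(sl,x,((proj("scene",P)-[230,90])*1.7).round().tolist())
E
```

```text
1.72 -4 [[198.0, 175.0], [283.0, 209.0], [213.0, 53.0], [307.0, 83.0]]
1.72 2 [[200.0, 173.0], [285.0, 207.0], [216.0, 51.0], [309.0, 81.0]]
1.77 -4 [[198.0, 174.0], [283.0, 209.0], [217.0, 51.0], [310.0, 81.0]]
1.77 2 [[200.0, 172.0], [285.0, 207.0], [219.0, 49.0], [312.0, 79.0]]
1.82 -4 [[198.0, 174.0], [284.0, 209.0], [221.0, 50.0], [313.0, 79.0]]
1.82 2 [[200.0, 172.0], [286.0, 206.0], [223.0, 48.0], [316.0, 77.0]]
```

The projection matches the picture: foot in the slot within a few mm, lean about 11°.

```bash
python3 -c "
from cell import bot
print(bot.job_done())"
```

```text
the job is handed in; nothing more can be done
None
```

The template is standing in the front slot, leaning back about 11° on the dowels and square by eye; both stored boards are in place, and I handed the job in at about 17 s (no verdict was returned).

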